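Find the paint mixer with the worn spring and tag it out

ROBOT

A 7-joint arm with a two-finger parallel gripper is mounted at the origin on the work surface. World frame = base frame: x ahead of the robot, y to its left, z up, the work surface at z = 0. Lengths are in m, angles in rad, forces in N, time in s.
With the tool pointing down it reaches from about 0.4 to 0.85 m from the base axis. Payload 10.4 kg.
Tool frame: the origin (TCP) lies at the very end of the fingers, on their centre line; the grasp point (between the pads) lies env.hold_point_z behind it (env.hold_point_z is the distance from the TCP to the grasp point, in m); z points along the fingers, y is the line along which they close (so a half turn about z gives the same grasp; the last joint's range is limited). The gripper opens to 87 mm and grips with 3 to 60 N. Pads are 19 mm wide; open, the fingers measure 117 mm over their backs; the gripper's body (75 mm by 190 mm) begins 51 mm behind the grasp point.
Start: joints at [-1.315, 0.332, -0.065, 1.46, 0.022, 1.35, -0.088], TCP at [0.172, 0.601, 0.223] pointing down, gripper open.
Joint ranges: [-2.6, 2.6], [-0.5, 2.12], [-1.47, 1.34], [0.16, 2.42], [-1.27, 4.41], [0.06, 2.06], [-2.6, 2.6]. Speed limits (rad/s): [2.22, 2.22, 2.79, 2.79, 3.14, 3.14, 3.14].

INTERFACE

Orientations are given as a unit quaternion [w, x, y, z].
In Python, from cell import env, snapshot, workorder gives the robot as it stands. The module is installed in compiled form; this text tells all that it offers.
- The arm moves only by the shell command python3 -m inch 'ROWS' [OPENING]. ROWS is a JSON object of lists of equal length, an entry for each row: "translation": the shift along the tool's x, y, z in m, a list of three; "rot": the turn, a rotation vector about the tool's x, y, z in rad, a list of three. In form: {"translation": [[tx, ty, tz], ...], "rot": [[wx, wy, wz], ...]}. A call has exactly 5 rows; each row is the pose to reach, as a shift and turn from the pose commanded when the call began, along the tool's axes at that moment; what a row does not reach only later rows make up. A row lasts 1/12 s, in which the tool goes at most 41.7 mm and 7.16 degrees, less where a joint would pass 70% of its speed; a pose out of reach is approached as far as the arm can. A call with a gripper value outside its range is refused whole. OPENING is the gripper's target within -1 to 1 (shut at 1, half-way at 0, fully open at -1), set as the call begins (- or left out, the last holds). The fingers move at their own pace and stop on an object; the grip force is fixed at half the most. Time passes only in rows, so rows that repeat a pose let the fingers close, or fill a call up. It gives the time, the measured TCP pose, the force, the opening and the grip force at its end, in the units of the state.
- env.sense(): the state, without advancing time (a new reading comes with each control period).
- snapshot(name): name is "scene" or "top" or "wrist"; returns a dict with "frame" (420x560x3 uint8, blue, green, red), "fovy" (degrees; the focal length in pixels is half the picture's height over the tangent of half this angle, whatever the lens; pixels are square), "cx", "cy" (the principal point, pixels), "R" (3x3) and "t" (3): a world point X has camera coordinates R X + t. Camera axes: x right, y down, z forward; pixel columns grow to the right and rows downward; lengths in m; the calibration is good to about 2 mm. A picture is of the moment at which its call begins. There is no depth.
- workorder.finish_job(): hands the job in; it is judged then, once.
The state is a dict: "t": time; "joint_pos": joint angles; "joint_velocities": joint speeds; "joint_efforts": joint torques, N m; "ee_pos": TCP position; "ee_rot": TCP orientation; "force": force on the tool from outside, world axes, zero at the start; "ft_torque": the same for the moment, N m; "width": opening from 0.0 (shut) to 1.0 (fully open); "grasp_force": force on a finger pad.
Only numpy, scipy, OpenCV 4.12 (cv2) and the standard library are available. Lean on these libraries where they do the work, as an engineer would, in place of code of your own. Each camera call takes 0.05 s, during which the arm holds its last target. There are 200 camera calls.

TASK

One of the three switched-off paint mixers has a tired spring under its jar pad. Go along the row from the robot's left to its right, pressing each pad at least halfway down with the fingertips and letting it spring back, to feel which is the softest; then push that mixer's red tag down flat over its switch to take it out of use. Leave the other two tags up, and do not lift, shove or knock over the mixers, the paint jars or the wooden egg.

Things in the scene. Friction and masses are not known exactly. Their poses are not given: they have to be found in the camera images.
- mixer_a: One of three look-alike paint-jar mixers, loose, 1.8 kg, in a row from the robot's left (+y) to right, 0.26 m apart, placed anew each time. Grey housing 150 mm (x) by 100 mm (y), blue deck 68 mm up. Origin: centre of underside; front (-x) towards the robot. Jar pad at x +32 mm, y 0; red tag and switch in front at y +22 mm; black knob, 24 mm wide, 14 mm above the deck, at x -48, y -27 mm.
- mixer_b: One of three look-alike paint-jar mixers, loose, 1.8 kg, in a row from the robot's left (+y) to right, 0.26 m apart, placed anew each time. Grey housing 150 mm (x) by 100 mm (y), blue deck 68 mm up. Origin: centre of underside; front (-x) towards the robot. Jar pad at x +32 mm, y 0; red tag and switch in front at y +22 mm; black knob, 24 mm wide, 14 mm above the deck, at x -48, y -27 mm.
- mixer_c: One of three look-alike paint-jar mixers, loose, 1.8 kg, in a row from the robot's left (+y) to right, 0.26 m apart, placed anew each time. Grey housing 150 mm (x) by 100 mm (y), blue deck 68 mm up. Origin: centre of underside; front (-x) towards the robot. Jar pad at x +32 mm, y 0; red tag and switch in front at y +22 mm; black knob, 24 mm wide, 14 mm above the deck, at x -48, y -27 mm.
- pad_a_top (a point): Mixer a's jar pad: middle of the floor of the shallow black rubber cup (floor about 54 mm across, 64 mm over its rim, rim 4 mm above this point), 100 mm above the table when up. The cup rides on a coil spring and moves straight down only. Moves with the pad.
- pad_a (a joint): How far mixer a's jar pad is pressed down, m: 0 up, 0.012 at its stop; springs back. The three springs differ plainly, unseen: 1 to 2 N starts a pad moving, halfway down takes about 2.3 to 7.6 N and to the stop 3.6 to 13.6 N, the softest less than half as much as the next.
- tag_a (a joint): Mixer a's red tag, a plate 50 mm long, 38 mm wide and 3 mm thick with a white bar, hinged along its rear edge, rad: 0 = propped up, 35 degrees above level; 0.61 = lying flat over the switch. Starts between 0 and 0.1. A stiff hinge (0.02 N m, about 0.5 N near its free edge, more where a fingertip drags on it): it stays where it is left.
- tag_a_edge (a point): Middle of the free edge of mixer a's tag, upper face; 101 to 106 mm above the table at the start, 77 mm when the tag is flat (then 70 mm ahead of the mixer's origin, towards its front). Moves with the tag.
- tag_a_hinge (a point): Middle of the hinge axis of mixer a's tag, 75.5 mm above the table; at x = -20 mm, y = +22 mm from the mixer's origin. The tag's plate runs from here towards the mixer's front (-x).
- pad_b_top (a point): Mixer b's jar pad: middle of the floor of the shallow black rubber cup (floor about 54 mm across, 64 mm over its rim, rim 4 mm above this point), 100 mm above the table when up. The cup rides on a coil spring and moves straight down only. Moves with the pad.
- pad_b (a joint): How far mixer b's jar pad is pressed down, m: 0 up, 0.012 at its stop; springs back. The three springs differ plainly, unseen: 1 to 2 N starts a pad moving, halfway down takes about 2.3 to 7.6 N and to the stop 3.6 to 13.6 N, the softest less than half as much as the next.
- tag_b (a joint): Mixer b's red tag, a plate 50 mm long, 38 mm wide and 3 mm thick with a white bar, hinged along its rear edge, rad: 0 = propped up, 35 degrees above level; 0.61 = lying flat over the switch. Starts between 0 and 0.1. A stiff hinge (0.02 N m, about 0.5 N near its free edge, more where a fingertip drags on it): it stays where it is left.
- tag_b_edge (a point): Middle of the free edge of mixer b's tag, upper face; 101 to 106 mm above the table at the start, 77 mm when the tag is flat (then 70 mm ahead of the mixer's origin, towards its front). Moves with the tag.
- tag_b_hinge (a point): Middle of the hinge axis of mixer b's tag, 75.5 mm above the table; at x = -20 mm, y = +22 mm from the mixer's origin. The tag's plate runs from here towards the mixer's front (-x).
- pad_c_top (a point): Mixer c's jar pad: middle of the floor of the shallow black rubber cup (floor about 54 mm across, 64 mm over its rim, rim 4 mm above this point), 100 mm above the table when up. The cup rides on a coil spring and moves straight down only. Moves with the pad.
- pad_c (a joint): How far mixer c's jar pad is pressed down, m: 0 up, 0.012 at its stop; springs back. The three springs differ plainly, unseen: 1 to 2 N starts a pad moving, halfway down takes about 2.3 to 7.6 N and to the stop 3.6 to 13.6 N, the softest less than half as much as the next.
- tag_c (a joint): Mixer c's red tag, a plate 50 mm long, 38 mm wide and 3 mm thick with a white bar, hinged along its rear edge, rad: 0 = propped up, 35 degrees above level; 0.61 = lying flat over the switch. Starts between 0 and 0.1. A stiff hinge (0.02 N m, about 0.5 N near its free edge, more where a fingertip drags on it): it stays where it is left.
- tag_c_edge (a point): Middle of the free edge of mixer c's tag, upper face; 101 to 106 mm above the table at the start, 77 mm when the tag is flat (then 70 mm ahead of the mixer's origin, towards its front). Moves with the tag.
- tag_c_hinge (a point): Middle of the hinge axis of mixer c's tag, 75.5 mm above the table; at x = -20 mm, y = +22 mm from the mixer's origin. The tag's plate runs from here towards the mixer's front (-x).
- jar_green: Bystander: glass paint jar with green label and lid, 60 mm across, 75 mm tall, beyond the row or beside an end of it. Loose; origin: centre of its underside.
- jar_red: Bystander: glass paint jar with red label and lid, 60 mm across, 75 mm tall, beyond the row or beside an end of it. Loose; origin: centre of its underside.
- jar_yellow: Bystander: glass paint jar with yellow label and lid, 56 mm across, 65 mm tall, beyond the row or beside an end of it. Loose; origin: centre of its underside.
- egg: Bystander: unpainted turned wooden egg on a foot, 60 mm across, 83 mm tall, beyond the row or beside an end of it. Loose; origin: centre of its underside.
Things that resemble listed ones, but are neither listed nor needed, are in the scene too. What is shaped like the mixer_a but orange or purple is not meant.

How it is judged:
By the outcome, as a careful person would: the job done as asked, in the order asked, and still so for the second after the job is handed in, with the robot touching nothing.
It also fails if it takes over 48 s, if anything falls off the work surface, if the arm or the gripper's body presses on something with over 40 N, if the wrist force passes 120 N, or if a joint passes its speed limit or range.

## Working session

There is one attempt and no reset: what is moved stays moved. The work goes in short steps, Python scripts to look and compute and a shell command to move; the robot and the scene stay as the last step left them, time stands still between calls to the robot, and variables do not carry over. Pictures are saved under pics/ and viewed, at most 10 in all, crops included, and the job is handed in when it is done.

```bash
mkdir -p pics
cat > h.py <<'E'
from cell import env, snapshot, workorder
import numpy as np, cv2
def cam(s):
    f=s["frame"].shape[0]/2/np.tan(np.radians(s["fovy"])/2)
    return f,s["cx"],s["cy"],np.array(s["R"]),np.array(s["t"])
def px2w(s,u,v,z):
    f,cx,cy,R,t=cam(s); d=R.T@np.array([(u-cx)/f,(v-cy)/f,1]); c=-R.T@t
    return c+d*(z-c[2])/d[2]
def w2px(s,X):
    f,cx,cy,R,t=cam(s); p=R@np.array(X)+t; return p[:2]/p[2]*f+[cx,cy]
E
python3 - <<'E'
from h import *
import pickle
a=snapshot("top");b=snapshot("scene")
cv2.imwrite("pics/top.png",a["frame"]);cv2.imwrite("pics/scene.png",b["frame"])
pickle.dump((a,b),open("s.pkl","wb"))
print(env.sense(),env.hold_point_z)
for s in(a,b):print(-np.array(s["R"]).T@np.array(s["t"]),s["R"])
E
```

```text
{'t': 0.1, 'joint_pos': array([-1.31459264,  0.33281032, -0.06467909,  1.46084962,  0.02158679,
        1.34988791, -0.0884866 ]), 'joint_velocities': array([ 9.54714617e-04, -5.50608486e-04,  4.71544404e-05, -3.31007796e-03,
        2.38511165e-04,  1.00706699e-03, -1.55320322e-03]), 'joint_efforts': array([ 7.75918725e-04, -6.24548578e+01,  2.41993542e-02, -3.90717387e+01,
       -6.14373246e-02,  3.65762576e-02,  5.69011411e-05]), 'ee_pos': array([0.17192073, 0.60053606, 0.22183609]), 'ee_rot': array([-6.26796411e-05,  1.38945913e-01,  9.90299771e-01, -6.27141927e-04]), 'force': array([-0.6895541 ,  0.00954012, -0.80864244]), 'ft_torque': array([-0.01059603, -0.06985853, -0.00913473]), 'grasp_force': 0.0, 'width': 1.0000757389560788} 0.0187
[0.4637009  0.01063852 1.22963978] [[ 0.01612626 -0.99986036  0.00438242]
 [-0.99636063 -0.0164364  -0.08363812]
 [ 0.08369847 -0.0030177  -0.99648656]]
[ 1.19825035 -0.44512876  0.80888528] [[ 0.5673548   0.82339774 -0.01116695]
 [ 0.54867003 -0.38809884 -0.74050016]
 [-0.61406003  0.41399935 -0.6719634 ]]
```

View pics/top.png

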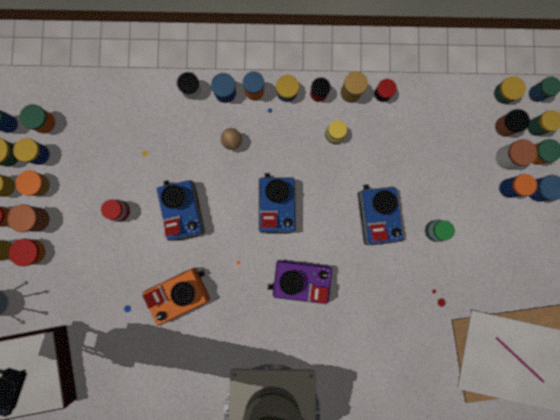

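View pics/scene.png

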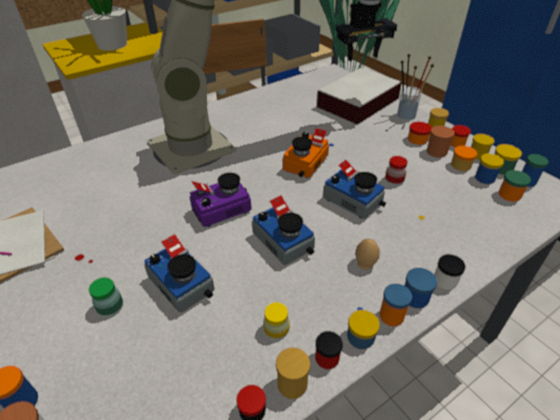

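The top view shows blue mixers at (180,210), (277,205) and (381,215), which are the ones I want. The look-alikes are orange (175,296) and purple (303,282). The yellow jar (337,131), egg (231,139), red jar (114,210) and green jar (440,230) are bystanders. The scene view agrees: blue at (353,190), (283,232) and (180,275). Next is a close crop with measurement.

Run:
```python
from h import *
import pickle
a,b=pickle.load(open("s.pkl","rb"))
im=a["frame"];hsv=cv2.cvtColor(im,cv2.COLOR_BGR2HSV)
x0,y0,k=150,172,3
cr=cv2.resize(im[y0:y0+76,x0:x0+260],None,fx=k,fy=k,interpolation=cv2.INTER_CUBIC)
cr=cv2.convertScaleAbs(cr,alpha=1.6)
for (u,v) in [(180,210),(277,205),(381,215)]:
    sub=np.zeros(im.shape[:2],np.uint8);sub[v-40:v+40,u-32:u+32]=1
    blue=cv2.inRange(hsv,(100,120,40),(130,255,255))*sub
    red=(cv2.inRange(hsv,(0,130,80),(8,255,255))|cv2.inRange(hsv,(170,130,80),(180,255,255)))*sub
    blk=cv2.inRange(hsv,(0,0,0),(180,255,45))*sub
    rect=cv2.minAreaRect(cv2.findNonZero(blue))
    W=np.array([px2w(a,*p,.068)[:2] for p in cv2.boxPoints(rect)])
    e=[W[1]-W[0],W[2]-W[1]];L=max(e,key=np.linalg.norm);yaw=np.degrees(np.arctan2(L[1],L[0]));yaw=(yaw+90)%180-90
    n,l,st,ce=cv2.connectedComponentsWithStats(blk);i=1+np.argmax(st[1:,4])
    rr=np.argwhere(red>0).mean(0)[::-1]
    print("deck",W.mean(0).round(4),[round(float(np.linalg.norm(q)),3) for q in e],"yaw",round(yaw,1),"pad",ce[i].round(1),st[i],px2w(a,*ce[i],.102).round(4),"red",rr.round(1),px2w(a,*rr,.09).round(4))
    c=W.mean(0);y=np.radians(yaw);R=np.array([[np.cos(y),-np.sin(y)],[np.sin(y),np.cos(y)]])
    p=c+R@[.032,0];print(" pred pad",p.round(4))
    for q in [(*p,.102),(*(c+R@[-.02,.022]),.0755),(*(c+R@[-.061,.022]),.104)]:
        g=w2px(a,q);cv2.circle(cr,tuple(int(r) for r in ((g-[x0,y0]+.5)*k)),3,(0,255,0),-1)
cv2.imwrite("pics/crop.png",cr)
```

```text
deck [0.5394 0.254 ] [0.09, 0.142] yaw 13.2 pad [173.3 196.3] [162 185  24  23 439] [0.5703 0.2623 0.102 ] red [171.9 227.6] [0.4907 0.2658 0.09  ]
 pred pad [0.5705 0.2613]
deck [ 0.5568 -0.004 ] [0.09, 0.14] yaw 0.7 pad [277.2 190.7] [266 179  23  24 425] [ 0.5892 -0.0035  0.102 ] red [268.6 220. ] [0.5142 0.0174 0.09  ]
 pred pad [ 0.5888 -0.0036]
deck [ 0.5335 -0.2811] [0.091, 0.141] yaw 6.7 pad [384.6 202.1] [373 191  25  23 438] [ 0.5644 -0.2793  0.102 ] red [378.8 232.6] [ 0.4864 -0.2671  0.09  ]
 pred pad [ 0.5652 -0.2774]
```

View pics/crop.png

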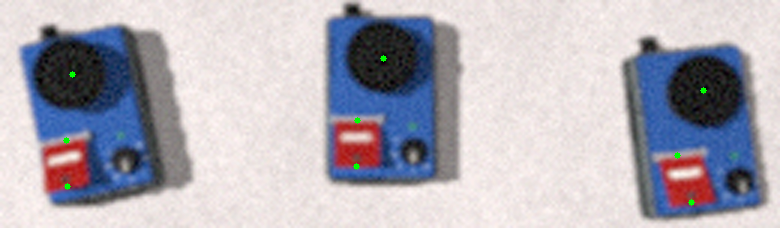

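The predicted and measured pads agree within 2 mm: A (0.570, 0.262), B (0.589, -0.004), C (0.565, -0.279). I'll shut the gripper and move towards A.

```bash
Z='[[0,0,0],[0,0,0],[0,0,0],[0,0,0],[0,0,0]]'
python3 -m inch '{"translation":[[-0.03,-0.013,0],[-0.06,-0.027,0],[-0.09,-0.041,0],[-0.125,-0.057,0],[-0.159,-0.072,0]],"rot":[[0,0,0],[0,0,0],[0,0,0],[0,0,0],[0,0,0]]}' 1
python3 -m inch '{"translation":[[-0.032,-0.0145,0],[-0.064,-0.029,0],[-0.096,-0.043,0],[-0.127,-0.058,0],[-0.159,-0.072,0]],"rot":[[0,0,0],[0,0,0],[0,0,0],[0,0,0],[0,0,0]]}'
```

```text
t: 0.52
ee_pos: [0.306, 0.4864, 0.2222]
ee_rot: [-0.0, 0.139, 0.99, -0.0]
force: [0.2, -0.1, 0.3]
width: 0.707
grasp_force: 0.0
t: 0.93
ee_pos: [0.439, 0.3734, 0.2224]
ee_rot: [-0.0, 0.139, 0.99, -0.0]
force: [1.1, 0.2, -0.9]
width: 0.324
grasp_force: 0.0
```

```bash
python3 -m inch '{"translation":[[-0.032,-0.0145,0],[-0.064,-0.029,0],[-0.096,-0.043,0.01],[-0.127,-0.058,0.03],[-0.156,-0.071,0.055]],"rot":[[0,0,0],[0,0,0],[0,0,0],[0,0,0],[0,0,0]]}'
python3 -m inch '{"translation":[[0,0,0.015],[0,0,0.03],[0,0,0.042],[0,0,0.042],[0,0,0.042]],"rot":[[0,0,0],[0,0,0],[0,0,0],[0,0,0],[0,0,0]]}'
python3 - <<'E'
from h import *
s=snapshot("wrist");t=snapshot("top");g=env.sense();print(g["ee_pos"],g["force"],g["width"])
print(w2px(s,g["ee_pos"]),w2px(s,[.5703,.2618,.1]),w2px(t,g["ee_pos"]))
cv2.imwrite("pics/w1.png",np.hstack([s["frame"][:, 40:520],cv2.resize(t["frame"][160:250,140:230],(320,420))[:, :]]))
E
```

```text
t: 1.35
ee_pos: [0.5707, 0.2623, 0.1682]
ee_rot: [0.001, 0.139, 0.99, 0.001]
force: [0.5, 0.1, -0.6]
width: 0.019
grasp_force: 0.0
t: 1.77
ee_pos: [0.568, 0.264, 0.1252]
ee_rot: [-0.0, 0.139, 0.99, -0.0]
force: [-0.6, -0.1, 0.4]
width: 0.004
grasp_force: 0.0
[0.56879681 0.26442156 0.12668998] [ 0.09567762 -0.22073784  0.19763532] 0.0018264573818013287
[278.43934933 254.44711211] [275.09608091 241.58961436] [170.24530272 195.95697208]
```

View pics/w1.png

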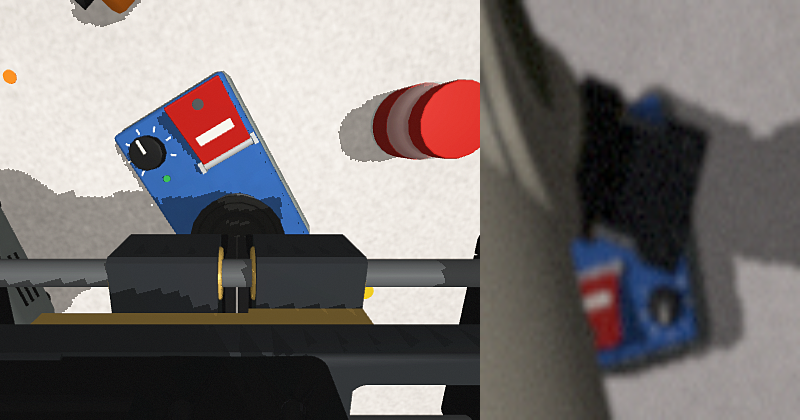

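The wrist view shows the shut fingertips over mixer A's cup at about (238,230), so I'll press in small steps.

```bash
python3 -m inch '{"translation":[[0,0,0.01],[0,0,0.019],[0,0,0.021],[0,0,0.021],[0,0,0.021]],"rot":[[0,0,0],[0,0,0],[0,0,0],[0,0,0],[0,0,0]]}' | grep -E "pos|force: \["
python3 -m inch '{"translation":[[0,0,0.002],[0,0,0.004],[0,0,0.006],[0,0,0.006],[0,0,0.006]],"rot":[[0,0,0],[0,0,0],[0,0,0],[0,0,0],[0,0,0]]}'| grep -E "pos|force: \["
python3 - <<'E'
from h import *
F=[]
for i in range(4): snapshot("top"); F.append(env.sense()["force"])
print(np.mean(F,0),np.std(F,0),env.sense()["ee_pos"])
E
python3 -m inch '{"translation":[[0,0,0.001],[0,0,0.002],[0,0,0.003],[0,0,0.003],[0,0,0.003]],"rot":[[0,0,0],[0,0,0],[0,0,0],[0,0,0],[0,0,0]]}'| grep -E "pos|force: \["
python3 - <<'E'
from h import *
F=[]
for i in range(4): snapshot("top"); F.append(env.sense()["force"])
print(np.mean(F,0),np.std(F,0),env.sense()["ee_pos"])
E
```

```text
ee_pos: [0.5684, 0.2637, 0.1043]
force: [-0.2, -0.0, 1.1]
ee_pos: [0.5688, 0.2639, 0.0989]
force: [-0.3, -0.7, 3.9]
[ 0.32009024 -0.16985752  3.37039485] [0.57999942 0.33617703 0.19330563] [0.56878218 0.2638695  0.09888015]
ee_pos: [0.5688, 0.2639, 0.0959]
force: [-0.6, -0.9, 5.9]
[-0.61790064 -0.6806059   6.15871384] [0.27197988 0.10465254 0.07202835] [0.56876947 0.26389051 0.0959121 ]
```

```bash
python3 -m inch '{"translation":[[0,0,0.001],[0,0,0.003],[0,0,0.0045],[0,0,0.0045],[0,0,0.0045]],"rot":[[0,0,0],[0,0,0],[0,0,0],[0,0,0],[0,0,0]]}'| grep -E "pos|force: \["
python3 - <<'E'
from h import *
F=[]
for i in range(4): snapshot("top"); F.append(env.sense()["force"])
print(np.mean(F,0),np.std(F,0),env.sense()["ee_pos"])
E
python3 -m inch '{"translation":[[0,0,-0.003],[0,0,-0.008],[0,0,-0.015],[0,0,-0.025],[0,0,-0.045]],"rot":[[0,0,0],[0,0,0],[0,0,0],[0,0,0],[0,0,0]]}'
```

```text
ee_pos: [0.5688, 0.2639, 0.0918]
force: [-1.3, -0.5, 9.7]
[-2.05980222 -0.61252568 10.20722102] [0.37823326 0.32198972 0.35038822] [0.56883062 0.2638775  0.09191516]
t: 4.55
ee_pos: [0.567, 0.2631, 0.1344]
ee_rot: [-0.002, 0.139, 0.99, -0.001]
force: [0.1, -0.8, -0.7]
width: 0.008
grasp_force: 0.0
```

A is stiff: 10.2 N at 8 mm, about 1 N/mm. It has been pressed and released, so on to B.

```bash
python3 -m inch '{"translation":[[-0.007,-0.02,0],[-0.018,-0.049,0],[-0.029,-0.079,0],[-0.04,-0.108,0],[-0.05,-0.136,0]],"rot":[[0,0,0],[0,0,0],[0,0,0],[0,0,0],[0,0,0]]}' | grep -E "pos|force: \["
python3 -m inch '{"translation":[[-0.01,-0.028,0],[-0.02,-0.056,0],[-0.03,-0.084,0],[-0.038,-0.104,0.003],[-0.043,-0.1155,0.008]],"rot":[[0,0,0],[0,0,0],[0,0,0],[0,0,0],[0,0,0]]}' | grep -E "pos|force: \["
python3 -m inch '{"translation":[[0,0,0.005],[0,0,0.01],[0,0,0.016],[0,0,0.016],[0,0,0.016]],"rot":[[0,0,0],[0,0,0],[0,0,0],[0,0,0],[0,0,0]]}'
python3 - <<'E'
from h import *
t=snapshot("top");g=env.sense();print(g["ee_pos"],g["force"])
print(px2w(t,277.2,190.7,.102))
E
```

```text
ee_pos: [0.5789, 0.1175, 0.1363]
force: [0.4, 0.3, 0.5]
ee_pos: [0.5887, -0.0074, 0.1288]
force: [0.8, -0.4, 0.5]
t: 5.8
ee_pos: [0.5884, -0.0022, 0.1116]
ee_rot: [-0.001, 0.138, 0.99, 0.0]
force: [0.0, 0.3, 0.1]
width: 0.005
grasp_force: 0.0
[ 0.5886171  -0.00251242  0.11194335] [0.21936099 0.0612576  0.29410532]
[ 0.58923603 -0.00352274  0.102     ]
```

```bash
cat > f.py <<'E'
from h import *
F=[]
for i in range(4): snapshot("top"); F.append(env.sense()["force"])
print(np.mean(F,0).round(2),np.std(F,0).round(2),env.sense()["ee_pos"].round(4))
E
python3 -m inch '{"translation":[[0,0,0.004],[0,0,0.008],[0,0,0.011],[0,0,0.013],[0,0,0.013]],"rot":[[0,0,0],[0,0,0],[0,0,0],[0,0,0],[0,0,0]]}' | grep -E "force: \["
python3 f.py
python3 -m inch '{"translation":[[0,0,0.001],[0,0,0.002],[0,0,0.003],[0,0,0.003],[0,0,0.003]],"rot":[[0,0,0],[0,0,0],[0,0,0],[0,0,0],[0,0,0]]}'| grep -E "force: \["
python3 f.py
python3 -m inch '{"translation":[[0,0,0.001],[0,0,0.003],[0,0,0.0042],[0,0,0.0042],[0,0,0.0042]],"rot":[[0,0,0],[0,0,0],[0,0,0],[0,0,0],[0,0,0]]}'| grep -E "force: \["
python3 f.py
python3 -m inch '{"translation":[[0,0,-0.003],[0,0,-0.008],[0,0,-0.015],[0,0,-0.025],[0,0,-0.045]],"rot":[[0,0,0],[0,0,0],[0,0,0],[0,0,0],[0,0,0]]}'
```

```text
force: [-1.2, 0.6, 2.6]
[-1.23  1.22  2.21] [0.48 0.53 0.47] [ 0.5887 -0.0034  0.0992]
force: [-2.0, 1.5, 4.8]
[-1.74  1.76  4.37] [0.53 0.69 0.53] [ 0.5888 -0.0035  0.0961]
force: [-2.4, 1.6, 6.7]
[-2.4   1.74  7.09] [0.26 0.57 0.33] [ 0.5888 -0.0036  0.0921]
t: 8.12
ee_pos: [0.5874, -0.0041, 0.1358]
ee_rot: [-0.002, 0.139, 0.99, -0.001]
force: [0.5, 1.6, 0.7]
width: 0.003
grasp_force: 0.0
```

B reads 7.1 N at 8 mm (about 0.68 N/mm). Now C.

```bash
python3 -m inch '{"translation":[[-0.004,-0.021,0],[-0.01,-0.052,0],[-0.016,-0.083,0],[-0.022,-0.114,0],[-0.0285,-0.146,0]],"rot":[[0,0,0],[0,0,0],[0,0,0],[0,0,0],[0,0,0]]}' | grep -E "pos|force: \["
python3 -m inch '{"translation":[[-0.006,-0.03,0],[-0.012,-0.06,0],[-0.018,-0.09,0],[-0.0225,-0.114,0.003],[-0.0243,-0.1248,0.008]],"rot":[[0,0,0],[0,0,0],[0,0,0],[0,0,0],[0,0,0]]}' | grep -E "pos|force: \["
python3 -m inch '{"translation":[[0,0,0.005],[0,0,0.01],[0,0,0.016],[0,0,0.016],[0,0,0.016]],"rot":[[0,0,0],[0,0,0],[0,0,0],[0,0,0],[0,0,0]]}'
python3 - <<'E'
from h import *
t=snapshot("top");g=env.sense();print(g["ee_pos"],g["force"])
E
```

```text
ee_pos: [0.5756, -0.1534, 0.1375]
force: [1.2, -0.0, 0.6]
ee_pos: [0.5637, -0.2833, 0.1298]
force: [0.2, -0.3, 0.6]
t: 9.37
ee_pos: [0.5653, -0.2766, 0.1123]
ee_rot: [-0.0, 0.138, 0.99, 0.0]
force: [-0.5, 0.1, -0.4]
width: 0.005
grasp_force: 0.0
[ 0.56542956 -0.27710945  0.11278483] [0.51227074 0.74372343 0.738319  ]
```

```bash
python3 -m inch '{"translation":[[0,0,0.004],[0,0,0.008],[0,0,0.011],[0,0,0.0135],[0,0,0.0135]],"rot":[[0,0,0],[0,0,0],[0,0,0],[0,0,0],[0,0,0]]}' | grep -E "force: \["
python3 f.py
python3 -m inch '{"translation":[[0,0,0.001],[0,0,0.002],[0,0,0.003],[0,0,0.003],[0,0,0.003]],"rot":[[0,0,0],[0,0,0],[0,0,0],[0,0,0],[0,0,0]]}'| grep -E "force: \["
python3 f.py
python3 -m inch '{"translation":[[0,0,0.001],[0,0,0.003],[0,0,0.0045],[0,0,0.0045],[0,0,0.0045]],"rot":[[0,0,0],[0,0,0],[0,0,0],[0,0,0],[0,0,0]]}'| grep -E "force: \["
python3 f.py
python3 -m inch '{"translation":[[0,0,-0.003],[0,0,-0.008],[0,0,-0.015],[0,0,-0.025],[0,0,-0.045]],"rot":[[0,0,0],[0,0,0],[0,0,0],[0,0,0],[0,0,0]]}'
```

```text
force: [-1.0, 0.7, 1.7]
[-0.27  0.74  1.24] [0.31 0.2  0.38] [ 0.565  -0.2785  0.0995]
force: [-0.7, 0.1, 2.2]
[-0.01  0.4   1.86] [0.14 0.18 0.18] [ 0.5651 -0.2786  0.0964]
force: [1.1, 0.0, 2.8]
[0.63 0.21 2.6 ] [0.39 0.32 0.81] [ 0.5651 -0.2786  0.0919]
t: 11.68
ee_pos: [0.5637, -0.2779, 0.1359]
ee_rot: [-0.002, 0.139, 0.99, 0.0]
force: [0.1, 0.4, -0.9]
width: 0.006
grasp_force: 0.0
```

C is clearly the softest at 2.6 N for 8 mm, against 7.1 N (B) and 10.2 N (A). I'll go above its tag and look.

```bash
python3 -m inch '{"translation":[[0.015,-0.002,0],[0.035,-0.005,0],[0.06,-0.008,0],[0.089,-0.0124,0],[0.089,-0.0124,0]],"rot":[[0,0,0],[0,0,0],[0,0,0],[0,0,0],[0,0,0]]}'
python3 - <<'E'
from h import *
s=snapshot("wrist");g=env.sense();p=g["ee_pos"];print(p,g["force"])
im=s["frame"].copy()
c=np.array([.5333,-.2815]);y=np.radians(6.7);R=np.array([[np.cos(y),-np.sin(y)],[np.sin(y),np.cos(y)]])
for l,z in [((-.02,.041),.0755),((-.02,.003),.0755),((-.061,.041),.104),((-.061,.003),.104),((-.048,-.027),.082)]:
    cv2.circle(im,tuple(int(v) for v in w2px(s,[*(c+R@l),z])),4,(0,255,0),-1)
print(w2px(s,p))
t=snapshot("top");cv2.imwrite("pics/w2.png",np.hstack([im[:,40:520],cv2.resize(t["frame"][160:260,340:416],(320,420))]))
E
```

```text
t: 12.1
ee_pos: [0.471, -0.2663, 0.137]
ee_rot: [-0.001, 0.141, 0.99, 0.001]
force: [0.0, -0.1, -0.6]
width: 0.008
grasp_force: 0.0
[ 0.47372674 -0.26613489  0.13759059] [0.32598835 0.21568566 0.26708402]
[279.11618276 256.82338885]
```

View pics/w2.png

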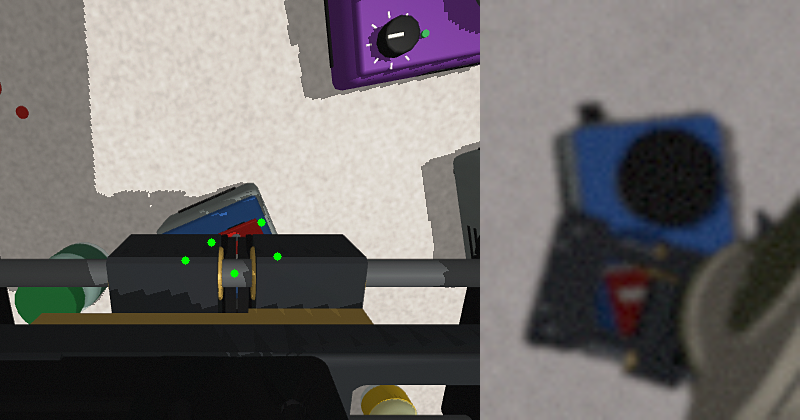

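The wrist view shows the tag's corner at (262,222), on the predicted dot, with the fingertips over the tag. I'll push down.

```bash
python3 -m inch '{"translation":[[0,0,0.01],[0,0,0.02],[0,0,0.028],[0,0,0.031],[0,0,0.034]],"rot":[[0,0,0],[0,0,0],[0,0,0],[0,0,0],[0,0,0]]}' | grep -E "pos|force: \["
python3 -m inch '{"translation":[[0,0,0.004],[0,0,0.008],[0,0,0.012],[0,0,0.015],[0,0,0.018]],"rot":[[0,0,0],[0,0,0],[0,0,0],[0,0,0],[0,0,0]]}' | grep -E "pos|force: \["
python3 -m inch '{"translation":[[0,0,0.002],[0,0,0.004],[0,0,0.006],[0,0,0.0065],[0,0,0.0065]],"rot":[[0,0,0],[0,0,0],[0,0,0],[0,0,0],[0,0,0]]}' | grep -E "pos|force: \["
python3 f.py
```

```text
ee_pos: [0.4757, -0.2658, 0.1016]
force: [-0.9, -0.2, 0.7]
ee_pos: [0.476, -0.2659, 0.0845]
force: [0.4, 0.0, 0.5]
ee_pos: [0.476, -0.2659, 0.0782]
force: [-0.5, -0.3, -0.9]
[0.01 0.09 0.37] [0.5  0.42 0.21] [ 0.4761 -0.2659  0.0784]
```

```bash
python3 -m inch '{"translation":[[0,0,0.0005],[0,0,0.001],[0,0,0.0015],[0,0,0.0015],[0,0,0.0015]],"rot":[[0,0,0],[0,0,0],[0,0,0],[0,0,0],[0,0,0]]}' | grep -E "pos|force: \["
python3 f.py
python3 -m inch '{"translation":[[0,0,0.0002],[0,0,0.0004],[0,0,0.0006],[0,0,0.0008],[0,0,0.0008]],"rot":[[0,0,0],[0,0,0],[0,0,0],[0,0,0],[0,0,0]]}' | grep -E "pos|force: \["
python3 f.py
```

```text
ee_pos: [0.4761, -0.266, 0.0773]
force: [-1.8, 0.9, 6.1]
[-2.39  0.84  6.29] [0.14 0.25 0.41] [ 0.4761 -0.266   0.0773]
ee_pos: [0.4762, -0.2661, 0.0771]
force: [-3.9, 2.6, 12.7]
[-4.84  2.68 12.89] [0.22 0.29 0.25] [ 0.4762 -0.266   0.0771]
```

The tag bottomed out at z = 77 mm with 12.9 N, so it's flat. I'll retreat straight up, clear the view and check.

```bash
python3 -m inch '{"translation":[[0,0,-0.003],[0,0,-0.01],[0,0,-0.03],[0,0,-0.06],[0,0,-0.1]],"rot":[[0,0,0],[0,0,0],[0,0,0],[0,0,0],[0,0,0]]}' | grep -E "pos|force: \["
python3 -m inch '{"translation":[[0.02,0.02,-0.02],[0.04,0.04,-0.04],[0.06,0.065,-0.06],[0.08,0.09,-0.06],[0.085,0.11,-0.06]],"rot":[[0,0,0],[0,0,0],[0,0,0],[0,0,0],[0,0,0]]}'
python3 - <<'E'
from h import *
a=snapshot("top");b=snapshot("scene")
c=cv2.resize(a["frame"][120:260,100:460],(800,311),interpolation=cv2.INTER_CUBIC)
d=cv2.resize(b["frame"][150:315,70:560],(800,269),interpolation=cv2.INTER_CUBIC)
cv2.imwrite("pics/end.png",cv2.convertScaleAbs(np.vstack([c,d]),alpha=1.4))
E
```

```text
ee_pos: [0.4745, -0.2653, 0.1754]
force: [2.1, 0.1, 0.3]
t: 15.72
ee_pos: [0.4234, -0.1351, 0.2377]
ee_rot: [0.001, 0.139, 0.99, 0.001]
force: [0.8, -0.0, -0.8]
width: 0.006
grasp_force: 0.0
```

View pics/end.png

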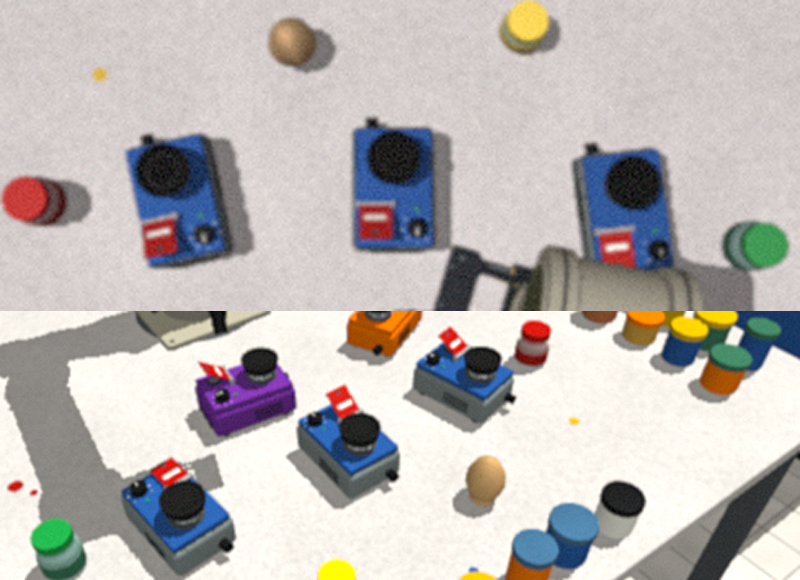

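The lower (scene) view shows C's tag flat at (168,472). The tags on B (342,402) and A (455,343) are still up, and the mixers, jars and egg haven't moved. Handing in.

```bash
python3 -m inch '{"translation":[[0,0,0],[0,0,0],[0,0,0],[0,0,0],[0,0,0]],"rot":[[0,0,0],[0,0,0],[0,0,0],[0,0,0],[0,0,0]]}' | head -1
python3 -c "from cell import workorder; print(workorder.finish_job())"
```

```text
t: 16.23
the job is handed in; nothing more can be done
None
```

I pressed all three pads from left to right. Mixer C was clearly the softest (2.6 N at 8 mm, against 7.1 N for B and 10.2 N for A), so I pushed its red tag flat, left the other two up, and handed the job in at about 16 s.

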